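# Seat the idler block and hold back the sprung belt tensioner

### The job

Get the bench jig ready for its drive belt: take the idler block (the one with the grooved pulley on it) and lower it, without dropping it, into the rectangular pocket of the jig so that it sits flat and square on the pocket floor, and let go of it. Only then push the sprung tensioner arm towards the pocket, past the click of its ratchet and on until it is right back against its stop, and finish while holding it there: the program ends with the fingers still pressing on the arm, because the ratchet alone lets it creep forward again. Leave everything else on the bench where it is.

Things in the scene. Friction and masses are not known exactly. Their poses are not given: they have to be found in the camera images.
- idler_block: Loose idler block, 0.2 to 0.4 kg, upright on the bench to the robot's right: aluminium base 70 (own x) x 50 (own y) x 16 mm; on it a black grooved pulley 44 mm across, 16 to 32 mm high; on that a flat-sided grip bar 34 (x) x 20 (y) mm, 32 to 60 mm high, to be gripped across its 20 mm. Origin: centre of the underside; z up.
- riser_block: Bystander: plain aluminium block 64 x 44 x 30 mm with no pulley, near the idler block (which of the two lies nearer to the robot varies). Origin: centre of the underside.
- jig: Fixed jig: aluminium plate 180 (own x) x 310 (own y) x 12 mm. Origin: centre of its underside; z up. At its -y end a dark pocket block, rim 28 mm above the bench. Tensioner arm on an upright pivot at (30, 60) mm with a ratchet hub of 27 mm radius, 40 mm high, a sprung pawl slider on the hub's +x side, and a rubber stop post, 56 mm high, at (-21, 25) mm.
- pocket (a point): Centre of the floor of the rectangular pocket, 18 mm above the bench; axes as the jig's. The pocket is 74 (x) x 54 (y) mm, so 2 mm larger than the idler block's base on each side, 10 mm deep, with a 3 mm chamfer round its rim. The block may go in either way round.
- tensioner (a joint): Swing of the arm about its upright pivot, rad: 0 = sprung forward (start), grows as it is pushed towards the pocket; the ratchet clicks at about 0.48 and then keeps the arm from springing back below about 0.47 (it cannot be unclicked); 0.72 = against the stop. The spring presses with about 4 N at the tab at the start and 8 N at the stop, and up to 11 N on the ratchet's ramp from 0.25 on.
- tensioner_arm: Arm: steel bar 16 mm wide, 44 to 56 mm above the bench, roller under its free end, upright steel thumb tab on it: 44 (own x, along the bar) x 10 (own y) mm, 56 to 94 mm above the bench. Origin: middle of the tab, 75 mm above the bench; the pivot is 105 mm along own +x. Push it along own -y on the tab's +y face. Own x is turned from jig x by (joint - 0.35) rad about z.
- lockring: Bystander: loose steel ring 32 mm across, 8 mm high, lying on the jig plate. Origin: centre of its underside.
- mug: Bystander: white mug 80 mm across, 92 mm high, origin under its centre.
- can: Bystander: drinks can 66 mm across, 118 mm high, origin under its centre.
- tape_roll: Bystander: black roll of tape 68 mm across, 24 mm high, lying flat, origin under its centre.
- screwdriver: Bystander: screwdriver lying on the bench beyond the two blocks, to the robot's right.
- cassette: Bystander: steel sprocket cone 112 mm across, 34 mm high, origin under its centre.
- spray_bottle: Bystander: white bottle 72 mm across, 190 mm high, origin under its centre.
Not all that is in view belongs to the job. Leave any green or purple look-alike of the idler_block alone.

How it is judged (in metres and radians):
On the way, in this order (a step that is already met when the one before it is completed fails the run):
1. the idler block is lowered into the pocket while the fingers still hold it (contact force between the fingers and idler_block above 1 N and horizontal distance between idler_block and pocket below 0.006 m and z of idler_block in the frame of pocket below 0.007 m), for 0.1 s.
2. the idler block sits flat and square in the pocket, let go, with the tensioner arm not yet pushed back (contact force between the fingers and idler_block below 0.3 N and horizontal distance between idler_block and pocket below 0.005 m and z of idler_block in the frame of pocket below 0.0025 m and angle between idler_block's own z axis and vertical below 0.05 rad and angle between the x axis of idler_block and the x axis of pocket, either way round below 0.1 rad and value of joint tensioner below 0.3 rad), for 0.2 s.
3. the tensioner arm is pushed back past its click (value of joint tensioner above 0.56 rad), for 0.1 s.
At the end, for the whole second after the job is handed in: The fingers still press on the tensioner arm with over 2 N and hold it back beyond 0.63 rad, near its stop at 0.72 and well past where the ratchet alone keeps it; the idler block, not touched, rests flat on the pocket floor (within 2.5 mm of height, 5 mm sideways, 0.05 rad tilt, 0.1 rad of square) (value of joint tensioner above 0.63 rad and contact force between the fingers and tensioner_arm above 2 N and contact force between the fingers and idler_block below 0.3 N and horizontal distance between idler_block and pocket below 0.005 m and z of idler_block in the frame of pocket below 0.0025 m and angle between idler_block's own z axis and vertical below 0.05 rad and angle between the x axis of idler_block and the x axis of pocket, either way round below 0.1 rad and linear speed of idler_block below 0.03 m/s); the arm keeps its last pose, push and grip.
It fails at once if a bystander is moved by more than 30 mm (distance of any of riser_block, lockring, mug, can, tape_roll, screwdriver, cassette, spray_bottle from where it was at the start of the episode above 0.03 m).
It also fails if it takes over 53 s, if anything falls off the work surface, if the arm or the gripper's body presses on something with over 40 N, if the wrist force passes 120 N, or if a joint passes its speed limit or range.

### The arm

A 6-joint arm with a two-finger parallel gripper is mounted at the origin on the work surface. World frame = base frame: x ahead of the robot, y to its left, z up, the work surface at z = 0. Lengths are in mm, angles in degrees, forces in N, time in s.
With the tool pointing down it reaches from about 350 to 850 mm from the base axis. Payload 8.1 kg.
Tool frame: the origin (TCP) lies at the very end of the fingers, on their centre line; the grasp point (between the pads) lies r.tcp_to_grasp behind it (r.tcp_to_grasp is the distance from the TCP to the grasp point, in mm); z points along the fingers, y is the line along which they close (so a half turn about z gives the same grasp; the last joint's range is limited). The gripper opens to 85 mm and grips with 20 to 120 N. Pads are 22 mm wide; open, the fingers measure 114 mm over their backs; the gripper's body (76 mm by 85 mm) begins 54 mm behind the grasp point. The pads swing forward as they close: fully open they stand 13 mm farther back than shut.
Start: joints at [-76.685, 7.471, 85.268, -0, 87.261, -4.893], TCP at [187.507, -569.953, 231.292] pointing down, gripper open.
Joint ranges: [-169.43, 169.43], [-51.17, 129.36], [1.28, 143.12], [-76.62, 256.62], [0, 156.53], [-152.29, 152.29]. Speed limits (degrees/s): [136.94, 136.94, 159.86, 180, 180, 180].

### API

Orientations are given as [roll, pitch, yaw] about the fixed x, y, z axes, in that order (R = Rz(yaw) Ry(pitch) Rx(roll)).
In Python, from bench import sense, viewer, order, r gives the robot as it stands.
- The arm moves only by the tool carry_out, never from a script. Its argument "increments" is one flat list of numbers, 7 for each row, row after row: the shift along the tool's x, y, z as a fraction of full scale, then the turn, a rotation vector about the tool's x, y, z as a fraction of full scale, then the opening, from -1 (shut) to 1 (fully open). A call has exactly 10 rows; each row is the pose to reach, as a shift and turn from the pose commanded when the call began, along the tool's axes at that moment, turning the shorter way round; what a row does not reach only later rows make up. Full scale, the value 1, is 400 mm for a shift and 2 pi rad for a turn. A row lasts 1/8 s, in which the tool goes at most 62.5 mm and 10.7 degrees, less where a joint would pass 70% of its speed; a pose out of reach is approached as far as the arm can. A call with a number of a shift or a turn outside -1 to 1 is refused whole. A call with a gripper value outside its range is refused whole. The fingers move at their own pace and stop on an object; "force" is the grip in N (left out, the last holds). Time passes only in rows, so rows that repeat a pose let the fingers close, or fill a call up. It gives the time, the measured TCP pose, the force, the opening and the grip force at its end, in the units of the state.
- sense(): the state, without advancing time (a new reading comes with each control period).
- viewer.snapshot(name): name is "scene" or "side" or "wrist"; returns the picture (384x512x3 uint8, red, green, blue); there is no depth.
- viewer.get_calibration(name): a dict with "fx", "fy", "cx", "cy" (pixels), "R" (3x3) and "t" (3): a world point X has camera coordinates R X + t. Camera axes: x right, y down, z forward; pixel columns grow to the right and rows downward; lengths in mm; the calibration is good to about 2 mm. A picture is of the moment at which its call begins: read the wrist's pose just before it. get_calibration takes no time and is no camera call; for the wrist camera it gives the pose at the moment of the call.
- order.hand_in(): hands the job in; it is judged then, once.
The state is a dict: "time": time; "joint_pos": joint angles; "qd": joint speeds; "joint_efforts": joint torques, N m; "tool_pos": TCP position; "tcp_rot": TCP orientation; "ft_force": force on the tool from outside, world axes, zero at the start; "wrist_torque": the same for the moment, N m; "finger_gap": finger opening in mm; "grip_force": force on a finger pad.
Only numpy, scipy, OpenCV 4.12 (cv2) and the standard library are available. Lean on these libraries where they do the work, as an engineer would, in place of code of your own. Each camera call takes 0.05 s, during which the arm holds its last target. There are 200 camera calls.

## Working session

There is one attempt and no reset: what is moved stays moved. The work goes in short steps, Python scripts to look and compute and a tool call to move; the robot and the scene stay as the last step left them, time stands still between calls to the robot, and variables do not carry over. Pictures are saved under pics/ and viewed, at most 10 in all, crops included, and the job is handed in when it is done.

Besides the shell and the picture viewer there is one more tool, called after "Call:" by a JSON object that holds its "name" and its "arguments", one argument or row to a line. carry_out: Moves the arm, as the interface text tells. Its arguments: {"type":"object","properties":{"increments":{"type":"array"},"force":{"type":"number"}},"required":["increments"]}

```bash
mkdir -p pics; ls
python3 - <<'E'
from bench import sense,viewer,order,r
import cv2,numpy as np
s=sense();print(s, r.tcp_to_grasp)
for n in("scene","side","wrist"):
    c=viewer.get_calibration(n);print(n,{k:np.round(v,4).tolist() for k,v in c.items()})
    im=viewer.snapshot(n);np.save(f"pics/{n}0.npy",im);cv2.imwrite(f"pics/{n}0.png",cv2.resize(im[:,:,::-1],(800,600),interpolation=cv2.INTER_CUBIC))
E
```

```text
pics
{'time': 0.0, 'joint_pos': array([-7.66863757e+01,  7.51597338e+00,  8.53307770e+01,  1.61720251e-03,
        8.72616989e+01, -4.89273820e+00]), 'qd': array([-0.06167995, -0.0084231 , -0.04428694, -0.06681899, -0.01091932,
       -0.02750607]), 'joint_efforts': array([-6.80012236e-04, -5.69399142e+01, -5.00546372e+01, -1.43282045e-04,
        1.46481363e-02,  2.65867192e-05]), 'tool_pos': array([ 187.36856351, -569.4021972 ,  230.22106427]), 'tcp_rot': array([-1.79892084e+02, -1.08590264e-02,  1.82062734e+01]), 'ft_force': array([-0.11806168,  0.80294804,  0.81125101]), 'wrist_torque': array([-0.05168406, -0.00418646, -0.02743905]), 'grip_force': 0.0, 'finger_gap': 85.21144350636632} 18.700000000000003
scene {'fx': 454.1343, 'fy': 454.1343, 'cx': 247.8963, 'cy': 193.7712, 'R': [[0.2632, 0.9646, 0.0177], [0.6559, -0.1655, -0.7365], [-0.7075, 0.2054, -0.6762]], 't': [-157.9484, -309.2842, 1854.9769]}
side {'fx': 482.2056, 'fy': 482.2056, 'cx': 253.3201, 'cy': 191.5737, 'R': [[-0.9882, -0.1524, -0.0179], [-0.076, 0.5878, -0.8055], [0.1333, -0.7945, -0.5924]], 't': [601.153, 99.7828, 1360.4081]}
wrist {'fx': 270.5432, 'fy': 270.5432, 'cx': 255.4601, 'cy': 193.0957, 'R': [[0.3115, -0.9503, -0.002], [-0.9017, -0.2962, 0.3149], [-0.2998, -0.0963, -0.9491]], 't': [-599.6464, -39.6901, 380.9694]}
```

View pics/scene0.png

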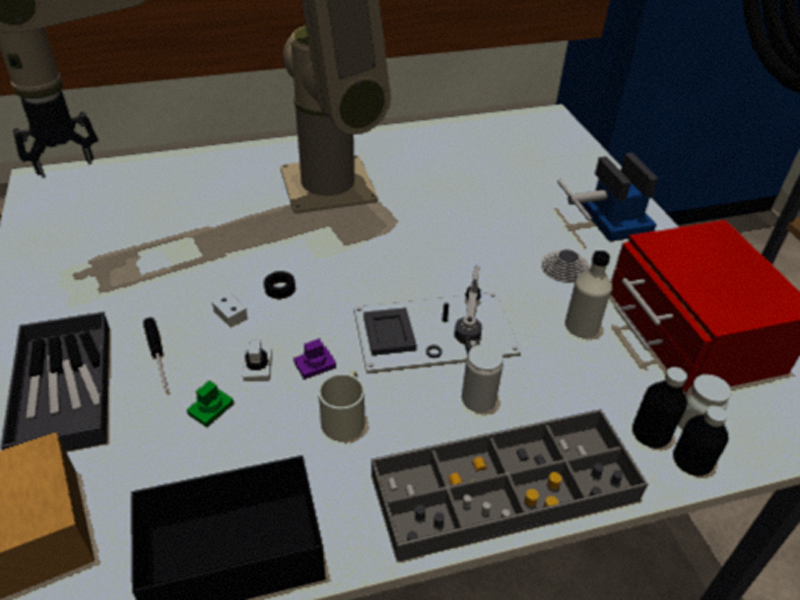

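View pics/wrist0.png

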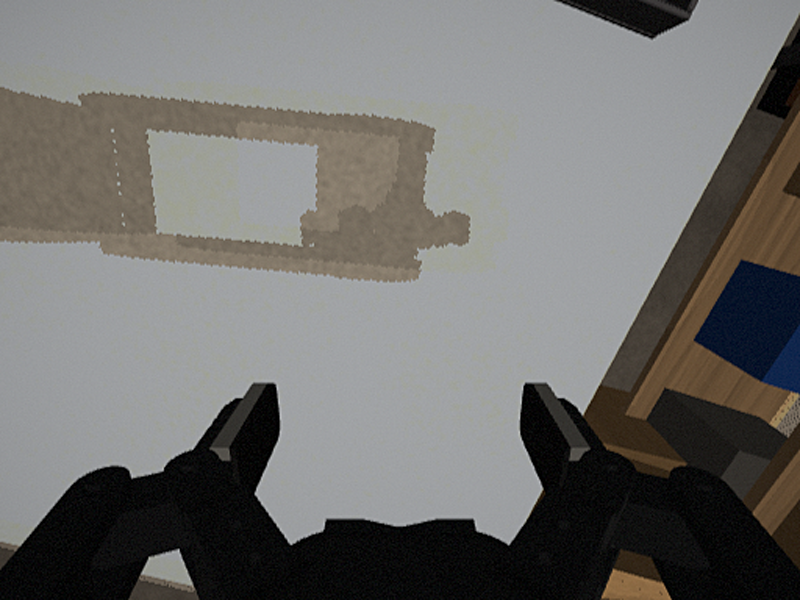

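View pics/side0.png

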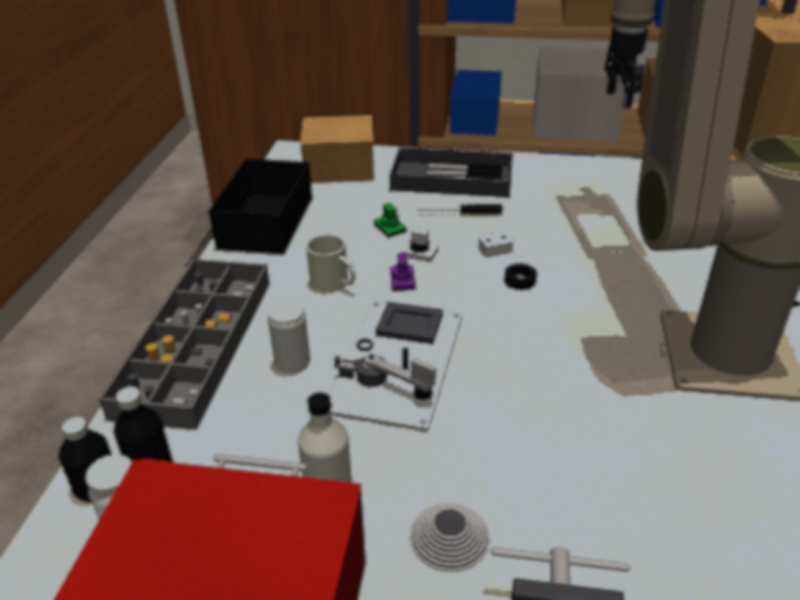

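The scene picture (800x600 pixels) has four things that could be taken for the idler: the aluminium block with a black pulley at (257,360), a green look-alike at (210,402), a purple look-alike at (315,357) and the plain riser at (229,308). I choose (257,360). The jig plate is at about (435,332) with its pocket at (390,331). The wrist view shows only empty bench.

```bash
cat > h.py <<'E'
import numpy as np,cv2
from scipy.spatial.transform import Rotation as Ro
def ray(c,u,v):
    R=np.array(c["R"]);t=np.array(c["t"]);o=-R.T@t
    return o,R.T@np.array([(u-c["cx"])/c["fx"],(v-c["cy"])/c["fy"],1])
def plane(c,u,v,z):
    o,d=ray(c,u,v);return (o+d*(z-o[2])/d[2])
def proj(c,X):
    X=np.atleast_2d(X);p=X@np.array(c["R"]).T+np.array(c["t"])
    return np.c_[p[:,0]/p[:,2]*c["fx"]+c["cx"],p[:,1]/p[:,2]*c["fy"]+c["cy"]]
E
python3 - <<'E'
from bench import sense,viewer
from h import *
cs=viewer.get_calibration("scene");cd=viewer.get_calibration("side")
k=.64
for n,c,pts in(("scene",cs,{"idl":(257,360,24),"riser":(229,308,15),"pur":(315,357,20),"green":(210,402,20),"A":(355,307,12),"B":(497,295,12),"C":(518,352,12),"D":(365,369,12),"pocket":(390,331,28),"ring":(434,352,12),"tab":(474,283,75),"mug":(342,435,0),"tape":(280,285,12)}),
 ("side",cd,{"idl":(422,245,24),"riser":(495,243,15),"pur":(403,275,20),"A":(462,313,12),"B":(430,425,12),"D":(370,302,12),"pocket":(410,322,28),"hub":(372,372,40)})):
    for q,(u,v,z) in pts.items(): print(n,q,plane(c,u*k,v*k,z).round())
a=np.load("pics/scene0.npy")[:,:,::-1];b=np.load("pics/side0.npy")[:,:,::-1]
f=lambda i,x,y,w,h,s:cv2.resize(i[y:y+h,x:x+w],None,fx=s,fy=s,interpolation=cv2.INTER_CUBIC)
# scene jig crop (215,165,130,80) x4 ; scene blocks crop
top=np.hstack([f(a,220,165,120,75,4),f(a,125,180,80,75,4)])
bot=np.hstack([f(b,205,185,100,75,4),f(b,230,125,100,75,4)])
cv2.imwrite("pics/crop1.png",np.vstack([top,bot]))
E
```

```text
scene idl [ 600. -260.   24.]
scene riser [ 430. -296.   15.]
scene pur [ 616. -150.   20.]
scene green [ 679. -356.   20.]
scene A [488. -40.  12.]
scene B [526. 265.  12.]
scene C [695. 242.  12.]
scene D [664. -62.  12.]
scene pocket [591.   8.  28.]
scene ring [654.  81.  12.]
scene tab [544. 199.  75.]
scene mug [ 796. -137.    0.]
scene tape [ 380. -182.   12.]
side idl [ 591. -261.   24.]
side riser [ 435. -303.   15.]
side pur [ 616. -148.   20.]
side A [486. -46.  12.]
side B [512. 258.  12.]
side D [669. -58.  12.]
side pocket [579.  16.  28.]
side hub [622. 176.  40.]
```

View pics/crop1.png

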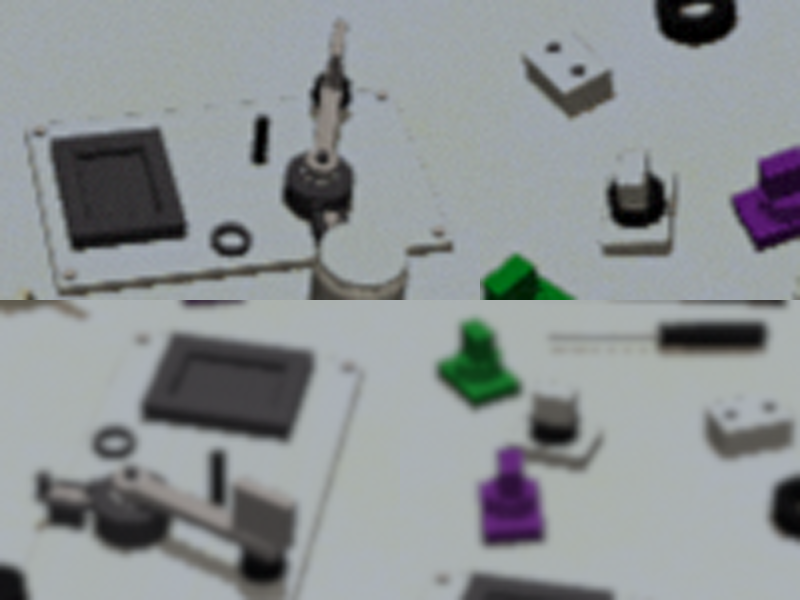

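The crop confirms the choice: the aluminium base with a black pulley and a grey bar sits between the green and purple look-alikes, and the plain riser has two holes in its top. Next I move the wrist camera over it.

```bash
cat >> h.py <<'E'
import json,os
def tool(yaw): return Ro.from_euler("xyz",[180,0,yaw],degrees=True)
def getcmd(): return json.load(open("cmd.json"))   # [x,y,z,yaw]
def plan(to,cmd=None):
    c=cmd or getcmd();T=tool(c[3])
    sh=T.inv().apply(np.array(to[:3])-c[:3])/400
    rv=(T.inv()*tool(to[3])).as_rotvec()/(2*np.pi)
    print("plan",np.round(sh,4),np.round(rv,4))
def done(sh,rz):
    c=getcmd();T=tool(c[3]);p=np.array(c[:3])+T.apply(np.array(sh)*400)
    n=(T*Ro.from_rotvec([0,0,rz*2*np.pi])).as_matrix();yaw=np.degrees(np.arctan2(n[1,0],n[0,0]))
    json.dump([*p,yaw],open("cmd.json","w"));print("cmd",np.round(p,2),round(yaw,2))
def wpose(): # camera in tool frame
    from bench import sense,viewer
    s=sense();c=viewer.get_calibration("wrist");T=Ro.from_euler("xyz",s["tcp_rot"],degrees=True)
    o=-np.array(c["R"]).T@np.array(c["t"])
    return T.inv().apply(o-s["tool_pos"]),T.inv().apply(np.array(c["R"])[2])
E
python3 - <<'E'
from h import *
json.dump([187.507,-569.953,231.292,18.206],open("cmd.json","w"))
print(wpose())
plan([560,-270,230,0]);plan([500,-270,230,0])
E
```

```text
(array([  81.6370587 ,    0.74656243, -142.5182568 ]), array([-3.15033645e-01, -6.57080877e-04,  9.49080276e-01]))
plan [ 1.1189 -0.4214  0.0032] [ 0.     -0.      0.0506]
plan [ 0.9764 -0.4683  0.0032] [ 0.     -0.      0.0506]
```

Call:
{"name": "carry_out", "arguments": {
  "increments": [0.98, -0.47, 0, 0, 0, 0.05, 1, 0.98, -0.47, 0, 0, 0, 0.05, 1, 0.98, -0.47, 0, 0, 0, 0.05, 1, 0.98, -0.47, 0, 0, 0, 0.05, 1, 0.98, -0.47, 0, 0, 0, 0.05, 1, 0.98, -0.47, 0, 0, 0, 0.05, 1, 0.98, -0.47, 0, 0, 0, 0.05, 1, 0.98, -0.47, 0, 0, 0, 0.05, 1, 0.98, -0.47, 0, 0, 0, 0.05, 1, 0.98, -0.47, 0, 0, 0, 0.05, 1]
}}

```text
time: 1.4
tool_pos: [500.3, -269.9, 231.1]
tcp_rot: [180.0, 0.0, 0.1]
ft_force: [-0.6, -0.7, 0.2]
finger_gap: 85.6
grip_force: 0.0
```

Run:
```python
from h import *
done([.98,-.47,0],.05)
plan([620,-225,260,0])
```

```text
cmd [ 501.15 -268.89  231.29] 0.21
plan [ 0.2975 -0.1087 -0.0718] [ 0.     -0.      0.0006]
```

Call:
{"name": "carry_out", "arguments": {
  "increments": [0.3, 0, 0.1, 0, 0, 0, 1, 0.3, 0, 0.1, 0, 0, 0, 1, 0.3, 0, 0.1, 0, 0, 0, 1, 0.3, 0, 0.1, 0, 0, 0, 1, 0.3, 0, 0.1, 0, 0, 0, 1, 0.3, 0, 0.1, 0, 0, 0, 1, 0.3, 0, 0.1, 0, 0, 0, 1, 0.3, 0, 0.1, 0, 0, 0, 1, 0.3, 0, 0.1, 0, 0, 0, 1, 0.3, 0, 0.1, 0, 0, 0, 1]
}}

```text
time: 2.65
tool_pos: [621.1, -268.4, 191.2]
tcp_rot: [-180.0, 0.0, 0.2]
ft_force: [0.1, -0.8, -0.5]
finger_gap: 85.3
grip_force: 0.0
```

Run:
```python
from h import *
from bench import viewer
done([.3,0,.1],0)
c=viewer.get_calibration("wrist");im=viewer.snapshot("wrist");np.save("pics/w1.npy",im)
json.dump({k:np.array(v).tolist() for k,v in c.items()},open("pics/w1.json","w"))
print(proj(c,[[596,-261,24]]))
u,v=proj(c,[596,-261,24])[0].astype(int)
x0,y0=max(0,min(u-100,312)),max(0,min(v-75,234));print(x0,y0)
cv2.imwrite("pics/w1c.png",cv2.resize(im[y0:y0+150,x0:x0+200,::-1],(800,600),interpolation=cv2.INTER_CUBIC))
```

```text
cmd [ 621.14 -268.46  191.29] 0.21
[[249.08779518 196.25477552]]
149 121
```

View pics/w1c.png

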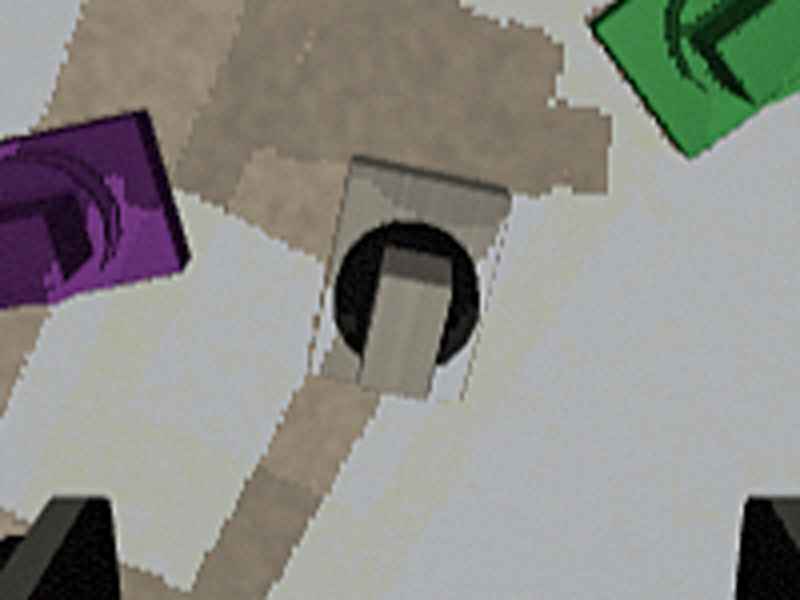

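The crop shows the idler in the middle. Its base-top corners are at about (350,173), (508,207), (463,400) and (315,375), and the bar-top corners are at (383,275), (450,285), (429,399) and (360,385). The purple look-alike is top left and the green one top right.

Run:
```python
from h import *
c=json.load(open("pics/w1.json"))
P=lambda L,z:np.array([plane(c,149+(u+.5)/4-.5,121+(v+.5)/4-.5,z) for u,v in L])
for L,z in(([(350,173),(508,207),(463,400),(315,375)],16),([(352,156),(512,190)],0),([(383,275),(450,285),(429,399),(360,385)],60)):
    p=P(L,z);print(p.round(1),p.mean(0).round(1))
    for a,b in ((0,1),(1,2),(2,3),(3,0)):
        if len(p)>2:
            d=p[b]-p[a];print(np.hypot(*d[:2]).round(1),np.degrees(np.arctan2(d[1],d[0])).round(1))
p=P([(590,20),(692,158)],16);print("green",p.round());print("pur",P([(147,112),(188,270)],16).round())
```

```text
[[ 634.1 -245.5   16. ]
 [ 623.8 -293.    16. ]
 [ 560.3 -280.2   16. ]
 [ 568.8 -233.1   16. ]] [ 596.7 -262.9   16. ]
48.6 -102.2
64.8 168.7
47.9 79.8
66.5 -10.8
[[ 636.  -245.1    0. ]
 [ 625.3 -295.3    0. ]] [ 630.7 -270.2    0. ]
[[ 616.1 -256.9   60. ]
 [ 613.4 -274.7   60. ]
 [ 580.3 -269.2   60. ]
 [ 584.4 -250.3   60. ]] [ 598.6 -262.8   60. ]
18.0 -98.7
33.5 170.6
19.4 77.7
32.4 -11.8
green [[ 679. -315.   16.]
 [ 639. -347.   16.]]
pur [[ 652. -186.   16.]
 [ 604. -195.   16.]]
```

Run:
```python
from h import *
plan([597,-262.7,100,-11.3]);plan([597,-262.7,35,-11.3])
```

```text
plan [-0.0603 -0.0146  0.2282] [ 0.    -0.     0.032]
plan [-0.0603 -0.0146  0.3907] [ 0.    -0.     0.032]
```

Call:
{"name": "carry_out", "arguments": {
  "increments": [-0.06, -0.0146, 0.1, 0, 0, 0.032, 1, -0.06, -0.0146, 0.228, 0, 0, 0.032, 1, -0.06, -0.0146, 0.228, 0, 0, 0.032, 1, -0.06, -0.0146, 0.26, 0, 0, 0.032, 1, -0.06, -0.0146, 0.3, 0, 0, 0.032, 1, -0.06, -0.0146, 0.34, 0, 0, 0.032, 1, -0.06, -0.0146, 0.37, 0, 0, 0.032, 1, -0.06, -0.0146, 0.39, 0, 0, 0.032, 1, -0.06, -0.0146, 0.39, 0, 0, 0.032, 1, -0.06, -0.0146, 0.39, 0, 0, 0.032, 1]
}}

```text
time: 3.95
tool_pos: [597.5, -262.9, 35.8]
tcp_rot: [180.0, -0.0, -11.3]
ft_force: [0.5, -0.5, 0.1]
finger_gap: 85.4
grip_force: 0.0
```

Call:
{"name": "carry_out", "arguments": {
  "increments": [0, 0, 0, 0, 0, 0, -0.2, 0, 0, 0, 0, 0, 0, -0.4, 0, 0, 0, 0, 0, 0, -0.7, 0, 0, 0, 0, 0, 0, -1, 0, 0, 0, 0, 0, 0, -1, 0, 0, 0, 0, 0, 0, -1, 0, 0, 0, 0, 0, 0, -1, 0, 0, 0, 0, 0, 0, -1, 0, 0, 0, 0, 0, 0, -1, 0, 0, 0, 0, 0, 0, -1],
  "force": 50
}}

```text
time: 5.2
tool_pos: [597.2, -262.7, 35.5]
tcp_rot: [-180.0, -0.0, -11.3]
ft_force: [-1.4, 1.3, 4.0]
finger_gap: 19.0
grip_force: 50.0
```

Run:
```python
from h import *
done([-.06,-.0146,.39],.032)
plan([560,-150,150,-6.5]);plan([620,12,150,-6.5])
```

```text
cmd [ 597.12 -262.71   35.29] -11.31
plan [-0.1463 -0.2581 -0.2868] [ 0.      0.     -0.0134]
plan [-0.0787 -0.6846 -0.2868] [ 0.      0.     -0.0134]
```

Run:
```python
from h import *
plan([480,12,175,-6.5])
```

```text
plan [-0.4219 -0.616  -0.3493] [ 0.      0.     -0.0134]
```

Call:
{"name": "carry_out", "arguments": {
  "increments": [0, 0, -0.05, 0, 0, 0, -1, 0, 0, -0.12, 0, 0, 0, -1, 0, 0, -0.22, 0, 0, 0, -1, 0, 0, -0.35, 0, 0, 0, -1, 0, 0, -0.35, 0, 0, 0, -1, 0, 0, -0.35, 0, 0, 0, -1, 0, 0, -0.35, 0, 0, 0, -1, 0, 0, -0.35, 0, 0, 0, -1, 0, 0, -0.35, 0, 0, 0, -1, 0, 0, -0.35, 0, 0, 0, -1]
}}

```text
time: 6.45
tool_pos: [597.0, -262.6, 174.9]
tcp_rot: [-180.0, 0.0, -11.3]
ft_force: [0.1, 0.4, -1.8]
finger_gap: 19.0
grip_force: 49.1
```

Call:
{"name": "carry_out", "arguments": {
  "increments": [-0.1, -0.14, 0, 0, 0, -0.0134, -1, -0.2, -0.28, 0, 0, 0, -0.0134, -1, -0.3, -0.42, 0, 0, 0, -0.0134, -1, -0.38, -0.55, 0, 0, 0, -0.0134, -1, -0.42, -0.615, 0, 0, 0, -0.0134, -1, -0.42, -0.615, 0, 0, 0, -0.0134, -1, -0.42, -0.615, 0, 0, 0, -0.0134, -1, -0.42, -0.615, 0, 0, 0, -0.0134, -1, -0.42, -0.615, 0, 0, 0, -0.0134, -1, -0.42, -0.615, 0, 0, 0, -0.0134, -1]
}}

```text
time: 7.7
tool_pos: [480.8, 10.9, 175.2]
tcp_rot: [180.0, 0.0, -6.6]
ft_force: [-0.1, -0.8, -2.1]
finger_gap: 19.1
grip_force: 49.7
```

Run:
```python
from h import *
from bench import viewer
done([0,0,-.35],0);done([-.42,-.615,0],-.0134)
c=viewer.get_calibration("wrist");im=viewer.snapshot("wrist");np.save("pics/w2.npy",im)
json.dump({k:np.array(v).tolist() for k,v in c.items()},open("pics/w2.json","w"))
print(proj(c,[[585,12,28]]))
cv2.imwrite("pics/w2c.png",cv2.resize(im[20:320,110:400,::-1],None,fx=2,fy=2,interpolation=cv2.INTER_CUBIC))
```

```text
cmd [ 597.12 -262.71  175.29] -11.31
cmd [480.65  11.47 175.29] -6.49
[[241.98334795  80.27617755]]
```

View pics/w2c.png

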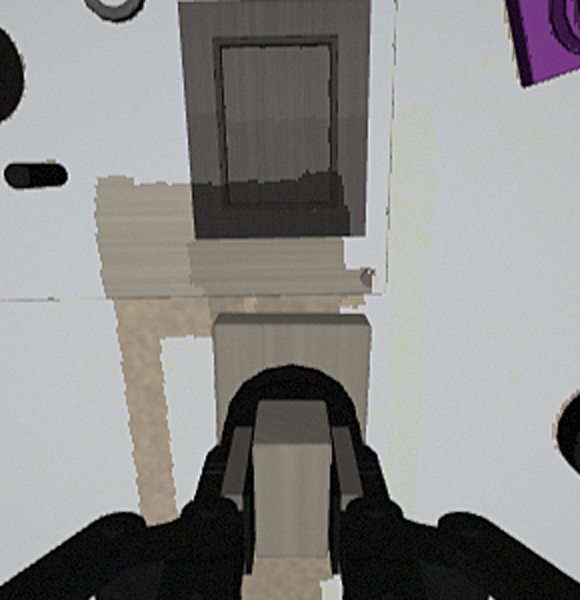

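The wrist view shows the block hanging square in the fingers, with its far top edge at about (214,325)-(370,327). The pocket is ahead of it, its opening at about (213,38)-(338,205) in the crop. I enlarge the pocket with more contrast.

Run:
```python
from h import *
im=np.load("pics/w2.npy")[:,:,::-1]
c=im[15:145,190:300].astype(float);c=np.clip(c*2.2-60,0,255).astype(np.uint8)
b=im[170:200,205:305]
m=cv2.resize(c,None,fx=4.5,fy=4.5,interpolation=cv2.INTER_CUBIC)
cv2.imwrite("pics/w2p.png",m);print(m.shape)
g=cv2.cvtColor(im,cv2.COLOR_BGR2GRAY).astype(float)
print("row60 x205-290",g[55:65,200:300].mean(0).round().astype(int).tolist())
print("col245 y15-145",g[15:145,235:255].mean(1).round().astype(int).tolist())
print("block col y165-205",g[165:205,225:285].mean(1).round().astype(int).tolist())
print("block row x",g[186:194,205:310].mean(0).round().astype(int).tolist())
```

```text
(585, 495, 3)
row60 x205-290 [198, 171, 71, 85, 88, 87, 86, 87, 89, 88, 87, 90, 87, 88, 87, 89, 95, 53, 59, 57, 41, 54, 92, 88, 90, 91, 89, 92, 93, 89, 87, 90, 91, 94, 94, 92, 90, 90, 88, 90, 89, 87, 91, 90, 92, 92, 91, 92, 89, 90, 91, 91, 89, 90, 93, 92, 90, 91, 91, 89, 91, 92, 89, 90, 88, 89, 91, 88, 91, 88, 91, 89, 92, 97, 73, 32, 61, 61, 57, 91, 93, 92, 92, 91, 89, 89, 89, 87, 89, 90, 91, 89, 86, 79, 129, 205, 194, 192, 192, 192]
col245 y15-145 [188, 188, 191, 188, 145, 72, 82, 83, 84, 84, 84, 85, 85, 84, 85, 85, 85, 86, 86, 86, 87, 88, 78, 57, 58, 60, 50, 22, 56, 91, 90, 88, 89, 89, 89, 89, 89, 90, 90, 90, 90, 90, 90, 90, 91, 91, 91, 90, 90, 91, 91, 92, 91, 92, 92, 92, 92, 92, 92, 92, 92, 92, 93, 92, 89, 87, 85, 86, 86, 86, 86, 86, 86, 86, 86, 86, 86, 87, 86, 86, 86, 86, 86, 86, 86, 86, 86, 86, 86, 86, 86, 86, 86, 88, 83, 62, 49, 46, 47, 47, 46, 47, 46, 47, 47, 44, 37, 40, 42, 42, 47, 46, 46, 46, 47, 46, 46, 46, 46, 46, 46, 46, 42, 55, 105, 134, 128, 130, 134, 134]
block col y165-205 [136, 127, 115, 130, 140, 139, 138, 137, 139, 143, 139, 112, 71, 77, 79, 78, 85, 110, 128, 128, 129, 129, 129, 129, 129, 129, 129, 129, 129, 129, 128, 128, 128, 128, 128, 129, 128, 121, 99, 79]
block row x [188, 187, 171, 182, 181, 182, 182, 181, 182, 184, 183, 126, 106, 126, 128, 128, 129, 129, 130, 130, 129, 131, 130, 131, 128, 129, 129, 129, 131, 129, 127, 128, 128, 129, 130, 128, 124, 126, 131, 132, 133, 130, 126, 126, 127, 127, 127, 128, 126, 126, 127, 129, 130, 132, 134, 132, 132, 129, 129, 128, 129, 130, 130, 128, 128, 128, 127, 128, 128, 129, 130, 128, 128, 126, 127, 129, 131, 130, 130, 128, 126, 128, 129, 128, 128, 126, 127, 125, 126, 111, 140, 206, 198, 196, 196, 196, 197, 196, 196, 196, 195, 194, 194, 195, 195]
```

View pics/w2p.png

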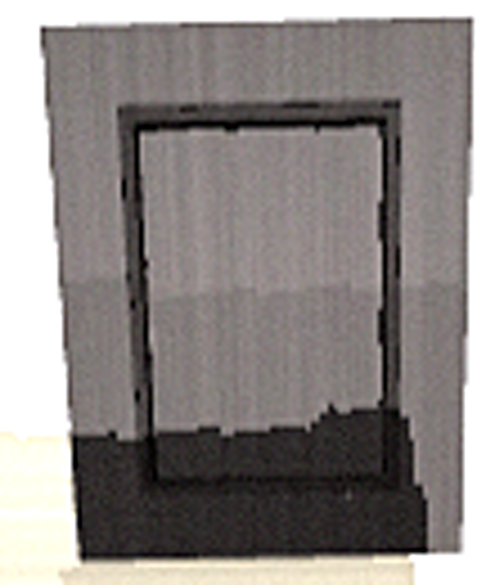

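The enlarged pocket has its outer block corners at (41,28), (472,18), (460,552) and (82,558). The chamfer's outer edge starts at (119,106) and (400,101), and the floor's at (140,126) and (381,122). Its near side lies in shadow.

Run:
```python
from h import *
c=json.load(open("pics/w2.json"))
f=lambda u,v:(190+(u+.5)/4.5-.5,15+(v+.5)/4.5-.5)
def rect(name,L,z):
    p=np.array([plane(c,*q,z)[:2] for q in L]);print(name,p.round(1).tolist(),"mean",p.mean(0).round(2))
    for a,b in((0,1),(1,2),(2,3),(3,0)):
        d=p[b]-p[a];print("  ",np.hypot(*d).round(1),np.degrees(np.arctan2(d[1],d[0])).round(1))
rect("outer",[f(41,28),f(472,18),f(460,552),f(82,558)],28)
rect("rim",[f(119,106),f(400,101),f(402,496),f(139,496)],28)
rect("floor",[f(140,126),f(381,122),f(384,478),f(152,478)],18)
# block in hand: far top edge
k=getcmd();T=tool(k[3])
g=lambda u,v:(110+(u+.5)/2-.5,20+(v+.5)/2-.5)
for L,z in(([g(214,325),g(370,327)],k[2]-35.3+16),([g(217,314),g(368,315)],k[2]-35.3),([g(258,443),g(328,443),g(328,556),g(257,556)],k[2]-35.3+60)):
    for q in L: print(T.inv().apply(plane(c,*q,z)-k[:3]).round(1))
print(k)
```

```text
outer [[640.4, 45.3], [631.9, -43.4], [523.7, -33.0], [532.5, 55.3]] mean [582.16   6.07]
   89.1 -95.5
   108.7 174.5
   88.8 84.3
   108.4 -5.3
rim [[624.5, 31.6], [618.6, -27.3], [538.0, -20.6], [545.0, 39.8]] mean [581.51   5.88]
   59.2 -95.7
   80.8 175.3
   60.8 83.4
   79.9 -5.9
floor [[622.3, 28.7], [616.9, -23.8], [541.8, -17.5], [548.2, 37.4]] mean [582.3    6.23]
   52.7 -95.8
   75.4 175.2
   55.3 83.4
   74.6 -6.7
[ 35.5 -23.1  19.3]
[34.8 25.4 19.3]
[ 34.8 -24.3  35.3]
[34.3 27.  35.3]
[ 18.3  -7.1 -24.7]
[ 18.2   9.9 -24.7]
[-15.   10.5 -24.7]
[-15.   -8.1 -24.7]
[480.65041640610957, 11.473623639598145, 175.292, -6.489999999999997]
```

Run:
```python
from h import *
plan([582,7.3,77,-5.6])
```

```text
plan [ 0.2529 -0.0183  0.2457] [ 0.      0.     -0.0025]
```

Call:
{"name": "carry_out", "arguments": {
  "increments": [0.12, -0.01, 0, 0, 0, -0.0025, -1, 0.2, -0.018, 0, 0, 0, -0.0025, -1, 0.253, -0.018, 0.05, 0, 0, -0.0025, -1, 0.253, -0.018, 0.12, 0, 0, -0.0025, -1, 0.253, -0.018, 0.17, 0, 0, -0.0025, -1, 0.253, -0.018, 0.21, 0, 0, -0.0025, -1, 0.253, -0.018, 0.235, 0, 0, -0.0025, -1, 0.253, -0.018, 0.245, 0, 0, -0.0025, -1, 0.253, -0.018, 0.245, 0, 0, -0.0025, -1, 0.253, -0.018, 0.245, 0, 0, -0.0025, -1]
}}

```text
time: 9.0
tool_pos: [582.6, 7.2, 78.2]
tcp_rot: [-180.0, -0.1, -5.6]
ft_force: [-0.1, 0.0, -3.1]
finger_gap: 19.1
grip_force: 49.7
```

Run:
```python
from h import *
from bench import viewer
done([.253,-.018,.245],-.0025)
c=viewer.get_calibration("wrist");im=viewer.snapshot("wrist");np.save("pics/w3.npy",im)
json.dump({k:np.array(v).tolist() for k,v in c.items()},open("pics/w3.json","w"))
x=im[140:280,165:345,::-1].astype(float);x=np.clip(x*1.6-40,0,255).astype(np.uint8)
cv2.imwrite("pics/w3c.png",cv2.resize(x,None,fx=4.2,fy=4.2,interpolation=cv2.INTER_CUBIC))
```

```text
cmd [582.02   7.19  77.29] -5.59
```

View pics/w3c.png

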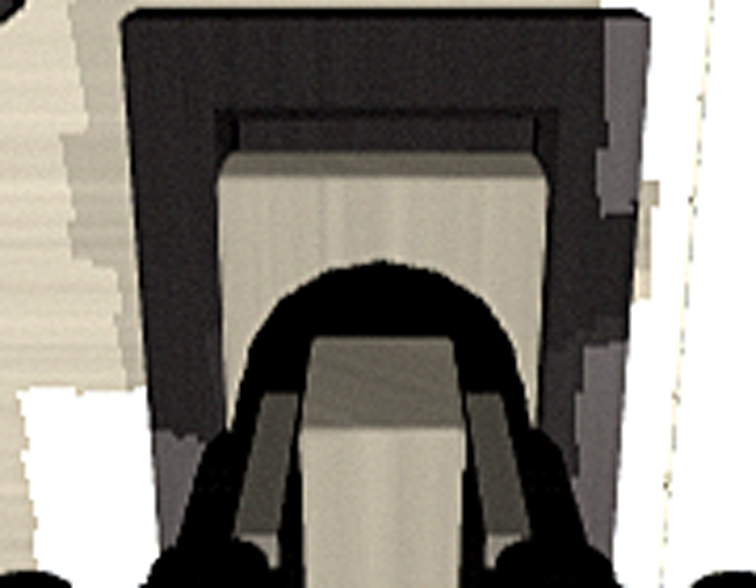

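Hovering: the base sits above the opening. The block's far top edge is at (219,178)-(547,178), the chamfer's outer edge at (216,108)-(556,108) and the outer block's far edge at (125,19)-(648,18).

Run:
```python
from h import *
c=json.load(open("pics/w3.json"));k=getcmd();T=tool(k[3])
g=lambda u,v:(165+(u+.5)/4.2-.5,140+(v+.5)/4.2-.5)
def s(n,L,z):
    print(n,[T.inv().apply(plane(c,*g(*q),z)-k[:3])[:2].round(1).tolist() for q in L])
s("outer",[(125,19),(648,18),(143,300),(632,300)],28)
s("rim",[(216,108),(556,108)],28);s("floor",[(238,146),(533,146)],18)
s("basetop",[(219,178),(547,178)],k[2]-19.3);s("basebot",[(234,153),(536,153)],k[2]-35.3)
im=np.load("pics/w3.npy").mean(2)
r=lambda y0,y1,x0,x1:im[y0:y1,x0:x1].mean(0).round().astype(int).tolist()
print(r(160,164,208,304))
print(r(182,190,190,325))
print(im[138:190,235:275].mean(1).round().astype(int).tolist())
```

```text
outer [[55.1, -43.0], [55.2, 45.2], [4.1, -43.3], [4.0, 46.0]]
rim [[39.8, -28.3], [39.8, 30.5]]
floor [[30.5, -26.1], [30.4, 28.1]]
basetop [[35.8, -23.9], [35.8, 25.0]]
basebot [[35.4, -23.7], [35.4, 25.4]]
[47, 44, 48, 46, 48, 47, 48, 50, 46, 47, 47, 45, 46, 46, 47, 48, 50, 48, 46, 48, 47, 48, 45, 46, 47, 48, 47, 48, 46, 46, 50, 47, 46, 43, 47, 48, 46, 50, 48, 48, 49, 47, 46, 48, 46, 45, 48, 45, 46, 47, 46, 47, 46, 47, 48, 47, 48, 49, 46, 48, 46, 48, 47, 47, 47, 47, 47, 46, 49, 47, 46, 46, 48, 46, 47, 48, 49, 46, 46, 45, 45, 45, 46, 45, 46, 48, 47, 47, 47, 47, 46, 48, 49, 48, 47, 47]
[139, 138, 139, 139, 141, 147, 86, 38, 45, 48, 47, 45, 47, 48, 46, 47, 48, 47, 48, 48, 46, 48, 46, 46, 47, 43, 55, 124, 131, 130, 130, 129, 131, 132, 132, 131, 131, 133, 133, 130, 130, 131, 132, 131, 130, 129, 130, 130, 130, 132, 128, 125, 128, 133, 134, 133, 132, 127, 128, 129, 129, 129, 128, 128, 128, 128, 131, 132, 134, 135, 134, 132, 131, 129, 130, 131, 132, 131, 130, 129, 128, 130, 129, 128, 130, 131, 130, 128, 128, 128, 130, 132, 131, 129, 130, 128, 130, 130, 128, 128, 128, 127, 128, 130, 125, 60, 33, 44, 48, 49, 47, 48, 49, 48, 48, 46, 43, 70, 85, 85, 86, 86, 86, 86, 84, 76, 63, 119, 147, 141, 142, 137, 216, 208, 206]
[139, 140, 147, 122, 12, 23, 37, 49, 47, 47, 47, 48, 47, 47, 47, 47, 47, 48, 46, 48, 47, 47, 47, 47, 47, 48, 47, 42, 36, 37, 42, 49, 47, 47, 47, 48, 46, 48, 67, 83, 82, 82, 81, 87, 113, 132, 132, 133, 133, 133, 133, 133]
```

Call:
{"name": "carry_out", "arguments": {
  "increments": [-0.0015, 0.001, 0.0, 0, 0, 0, -1, -0.0015, 0.001, 0.01, 0, 0, 0, -1, -0.0015, 0.001, 0.02, 0, 0, 0, -1, -0.0015, 0.001, 0.03, 0, 0, 0, -1, -0.0015, 0.001, 0.037, 0, 0, 0, -1, -0.0015, 0.001, 0.044, 0, 0, 0, -1, -0.0015, 0.001, 0.05, 0, 0, 0, -1, -0.0015, 0.001, 0.055, 0, 0, 0, -1, -0.0015, 0.001, 0.058, 0, 0, 0, -1, -0.0015, 0.001, 0.058, 0, 0, 0, -1]
}}

```text
time: 10.3
tool_pos: [581.3, 6.9, 54.0]
tcp_rot: [180.0, 0.0, -5.6]
ft_force: [0.1, -0.3, -1.1]
finger_gap: 19.2
grip_force: 49.7
```

Call:
{"name": "carry_out", "arguments": {
  "increments": [0, 0, 0.001, 0, 0, 0, -1, 0, 0, 0.002, 0, 0, 0, -1, 0, 0, 0.0025, 0, 0, 0, -1, 0, 0, 0.0025, 0, 0, 0, -1, 0, 0, 0.0025, 0, 0, 0, -1, 0, 0, 0.0025, 0, 0, 0, -1, 0, 0, 0.0025, 0, 0, 0, -1, 0, 0, 0.0025, 0, 0, 0, -1, 0, 0, 0.0025, 0, 0, 0, -1, 0, 0, 0.0025, 0, 0, 0, -1]
}}

```text
time: 11.55
tool_pos: [581.5, 6.9, 53.5]
tcp_rot: [-180.0, -0.0, -5.6]
ft_force: [-4.2, 1.0, 5.1]
finger_gap: 19.1
grip_force: 50.8
```

Call:
{"name": "carry_out", "arguments": {
  "increments": [0, 0, 0.0025, 0, 0, 0, -0.3, 0, 0, 0.0025, 0, 0, 0, 0, 0, 0, 0.0025, 0, 0, 0, 0.2, 0, 0, 0.0025, 0, 0, 0, 0.2, 0, 0, 0.0025, 0, 0, 0, 0.2, 0, 0, 0.0025, 0, 0, 0, 0.2, 0, 0, -0.05, 0, 0, 0, 0.2, 0, 0, -0.12, 0, 0, 0, 0.2, 0, 0, -0.25, 0, 0, 0, 0.2, 0, 0, -0.35, 0, 0, 0, 0.2]
}}

```text
time: 12.8
tool_pos: [581.7, 6.9, 195.3]
tcp_rot: [-180.0, -0.1, -5.6]
ft_force: [1.1, -0.6, -0.5]
finger_gap: 51.2
grip_force: 0.0
```

Run:
```python
from h import *
from bench import viewer
done([-.0015,.001,.058],0);done([0,0,.0025],0);done([0,0,-.35],0)
for n in("scene","side"):
    c=viewer.get_calibration(n);im=viewer.snapshot(n);np.save(f"pics/{n}4.npy",im)
a=np.load("pics/scene4.npy")[:,:,::-1];b=np.load("pics/side4.npy")[:,:,::-1]
f=lambda i,x,y,w,h,s:cv2.resize(i[y:y+h,x:x+w],None,fx=s,fy=s,interpolation=cv2.INTER_CUBIC)
cv2.imwrite("pics/c4.png",np.vstack([f(a,210,160,130,85,4.5),f(b,205,185,130,45,4.5)]))
```

```text
cmd [581.38   6.85  54.09] -5.59
cmd [581.38   6.85  53.09] -5.59
cmd [581.38   6.85 193.09] -5.59
```

View pics/c4.png

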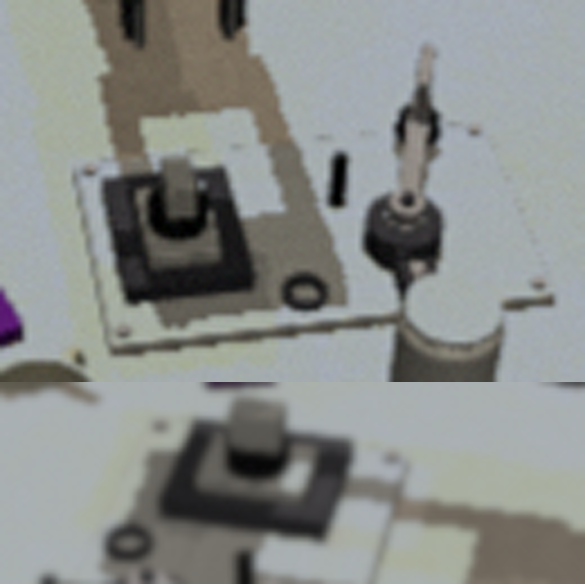

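The block is seated in the pocket: the base lies evenly inside the dark frame, and the post, hub, tab and ring are unchanged. In the scene part of the crop the post top is at (342,155), the pivot at (408,200) and the tab top at (428,47). I check the jig model against these.

```bash
cat >> h.py <<'E'
def jig(yaw=-5.6,pk=(581.5,7.0),py=-95):
    a=np.radians(yaw);R=np.array([[np.cos(a),-np.sin(a)],[np.sin(a),np.cos(a)]])
    o=np.array(pk)-R@[0,py];return R,o
def tabpose(q,piv,yaw=-5.6):
    a=np.radians(yaw)+q-.35;ex=np.array([np.cos(a),np.sin(a)]);ey=np.array([-ex[1],ex[0]])
    return np.array(piv)-105*ex,ex,ey,np.degrees(a)
E
python3 - <<'E'
from h import *
from bench import viewer
c=viewer.get_calibration("scene");d=viewer.get_calibration("side")
R,o=jig();w=lambda x,y,z:np.r_[o+R@[x,y],z]
piv=w(30,60,0)[:2];t=tabpose(0,piv)
print("jig",o,"piv",piv,"tab",t)
obs={"post":((286,194.4),w(-21,25,56)),"piv":((300.7,204.4),w(30,60,58)),"tabtop":((305.1,170.4),np.r_[t[0],94]),
"cornA":((355*.64,307*.64),w(-90,-155,12)),"cornB":((497*.64,295*.64),w(-90,155,12)),"cornC":((518*.64,352*.64),w(90,155,12)),"cornD":((365*.64,369*.64),w(90,-155,12))}
for n,(p,X) in obs.items(): print(n,p,proj(c,X).round(1),"world diff at z",(plane(c,*p,X[2])-X).round(1)[:2])
for n,p,z in(("can",(481,408),0),("bottle",(585,333),0),("cass",(566,266),15)): print(n,plane(c,p[0]*.64,p[1]*.64,z).round())
for n,p,X in(("sidepost",(205+217/4,185+(450-300)/4),w(-21,25,56)),("sidepiv",(205+130/4,185+(472-300)/4),w(30,60,58))): print(n,(plane(d,*p,X[2])-X).round(1)[:2])
plan([560,235,195,64])
E
```

```text
jig [590.77037548 101.546603  ] piv [626.48217146 158.33276   ] tab (array([531.83217894, 203.7902007 ]), array([ 0.9014285 , -0.43292801]), array([0.43292801, 0.9014285 ]), np.float64(-25.65352282957881))
post (286, 194.4) [[285.  194.9]] world diff at z [-1.5  3.8]
piv (300.7, 204.4) [[299.8 204.3]] world diff at z [0.9 2.5]
tabtop (305.1, 170.4) [[304.1 174. ]] world diff at z [-16.3   9.6]
cornA (227.20000000000002, 196.48000000000002) [[226.  196.2]] world diff at z [2.3 3.7]
cornB (318.08, 188.8) [[316.9 186.9]] world diff at z [10.   0.3]
cornC (331.52, 225.28) [[333.1 225.2]] world diff at z [-0.7 -4.8]
cornD (233.6, 236.16) [[233.9 236.5]] world diff at z [-1.7 -0.5]
can [800. 125.   0.]
bottle [669. 404.   0.]
cass [476. 452.  15.]
sidepost [-0.2 -5. ]
sidepiv [-0.5 -2.4]
plan [-0.1088 -0.5625 -0.0048] [ 0.      0.     -0.1933]
```

Call:
{"name": "carry_out", "arguments": {
  "increments": [-0.05, -0.12, 0, 0, 0, -0.027, 0, -0.08, -0.24, 0, 0, 0, -0.054, -0.5, -0.1, -0.36, 0, 0, 0, -0.081, -1, -0.11, -0.48, 0, 0, 0, -0.108, -1, -0.11, -0.58, 0, 0, 0, -0.135, -1, -0.11, -0.58, 0, 0, 0, -0.162, -1, -0.11, -0.58, 0, 0, 0, -0.193, -1, -0.11, -0.58, 0, 0, 0, -0.193, -1, -0.11, -0.58, 0, 0, 0, -0.193, -1, -0.11, -0.58, 0, 0, 0, -0.193, -1],
  "force": 30
}}

```text
time: 14.15
tool_pos: [560.2, 241.8, 193.0]
tcp_rot: [-180.0, 0.0, 63.7]
ft_force: [0.2, 1.1, -0.7]
finger_gap: 0.1
grip_force: 0.0
```

Run:
```python
from h import *
from bench import viewer
done([-.11,-.58,0],-.193)
c=viewer.get_calibration("wrist");im=viewer.snapshot("wrist");np.save("pics/w5.npy",im)
json.dump({k:np.array(v).tolist() for k,v in c.items()},open("pics/w5.json","w"))
R,o=jig();piv=o+R@[30,60];t=tabpose(0,piv)
print(proj(c,[np.r_[t[0]+a*t[1]+b*t[2],94] for a in(-22,22) for b in(-5,5)]).round(1))
cv2.imwrite("pics/w5c.png",cv2.resize(im[:,:,::-1],(800,600),interpolation=cv2.INTER_CUBIC))
```

```text
cmd [560.19 242.03 193.09] 63.89
[[224.3 243. ]
 [223.8 234. ]
 [268.2 242.6]
 [268.2 233.6]]
```

View pics/w5c.png

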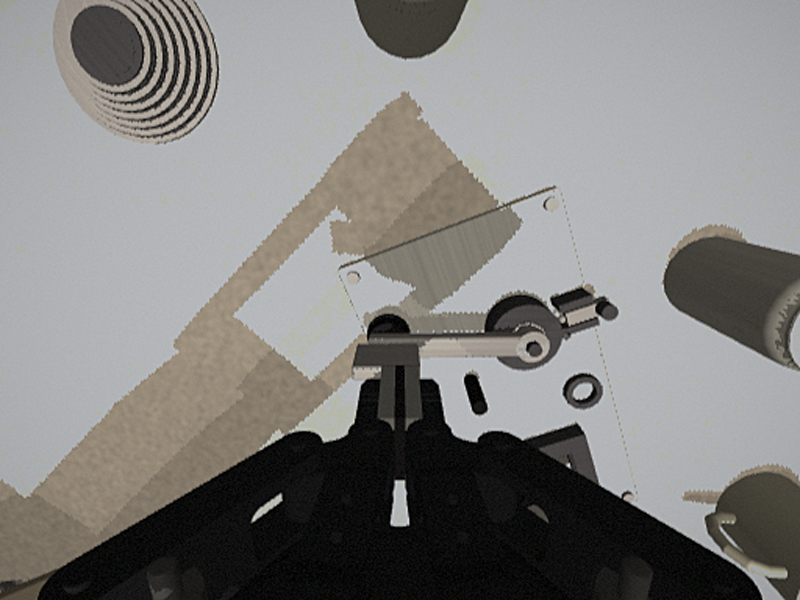

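The picture has the tab's lit top at about (353-418, 366-378), within a pixel of the model's (350-419, 366-380). The closed fingers are just behind its +y face and the bystanders are clear.

Run:
```python
from h import *
R,o=jig();piv=o+R@[30,60]
def tgt(q,d,z=64):
    p,ex,ey,a=tabpose(q,piv);return [*(p+d*ey),z,a+90]
s=tgt(0,36);plan(s)
for q,d in((0,26),(0,16),(.08,16),(.16,16),(.24,16),(.32,16),(.40,16),(.48,16),(.56,16),(.60,16),(.64,16),(.68,16),(.72,16)):print(q,d);plan(tgt(q,d),s)
```

```text
plan [-0.027  -0.0223  0.3227] [ 0.      0.     -0.0013]
0 26
plan [-0.025  0.     0.   ] [0. 0. 0.]
0 16
plan [-0.05  0.    0.  ] [0. 0. 0.]
0.08 16
plan [-0.0711 -0.0024 -0.    ] [-0.      0.     -0.0127]
0.16 16
plan [-0.0923 -0.003  -0.    ] [ 0.      0.     -0.0255]
0.24 16
plan [-0.1135 -0.002  -0.    ] [ 0.      0.     -0.0382]
0.32 16
plan [-0.1346  0.0007  0.    ] [-0.      0.     -0.0509]
0.4 16
plan [-0.1554  0.0051  0.    ] [ 0.      0.     -0.0637]
0.48 16
plan [-0.1757  0.0112  0.    ] [-0.      0.     -0.0764]
0.56 16
plan [-0.1955  0.0188  0.    ] [-0.      0.     -0.0891]
0.6 16
plan [-0.2052  0.0233  0.    ] [-0.      0.     -0.0955]
0.64 16
plan [-0.2147  0.0281  0.    ] [-0.      0.     -0.1019]
0.68 16
plan [-0.224   0.0332  0.    ] [-0.      0.     -0.1082]
0.72 16
plan [-0.233   0.0388  0.    ] [ 0.      0.     -0.1146]
```

Call:
{"name": "carry_out", "arguments": {
  "increments": [-0.027, -0.0223, 0.05, 0, 0, -0.0013, -1, -0.027, -0.0223, 0.12, 0, 0, -0.0013, -1, -0.027, -0.0223, 0.19, 0, 0, -0.0013, -1, -0.027, -0.0223, 0.25, 0, 0, -0.0013, -1, -0.027, -0.0223, 0.29, 0, 0, -0.0013, -1, -0.027, -0.0223, 0.31, 0, 0, -0.0013, -1, -0.027, -0.0223, 0.3225, 0, 0, -0.0013, -1, -0.027, -0.0223, 0.3225, 0, 0, -0.0013, -1, -0.027, -0.0223, 0.3225, 0, 0, -0.0013, -1, -0.027, -0.0223, 0.3225, 0, 0, -0.0013, -1]
}}

```text
time: 15.45
tool_pos: [547.8, 236.4, 64.8]
tcp_rot: [180.0, -0.0, 64.4]
ft_force: [-0.2, -0.5, -0.6]
finger_gap: 0.2
grip_force: 0.0
```

Call:
{"name": "carry_out", "arguments": {
  "increments": [-0.01, 0, 0, 0, 0, 0, -1, -0.02, 0, 0, 0, 0, 0, -1, -0.03, 0, 0, 0, 0, 0, -1, -0.04, 0, 0, 0, 0, 0, -1, -0.05, 0, 0, 0, 0, 0, -1, -0.06, -0.0012, 0, 0, 0, -0.0064, -1, -0.071, -0.0024, 0, 0, 0, -0.0127, -1, -0.082, -0.0027, 0, 0, 0, -0.019, -1, -0.092, -0.003, 0, 0, 0, -0.0255, -1, -0.092, -0.003, 0, 0, 0, -0.0255, -1]
}}

```text
time: 16.7
tool_pos: [530.5, 204.1, 64.2]
tcp_rot: [180.0, -0.1, 73.5]
ft_force: [0.9, 4.5, -1.6]
finger_gap: 0.2
grip_force: 2.2
```

Run:
```python
from h import *
done([-.027,-.0223,.3225],-.0013);done([-.092,-.003,0],-.0255)
R,o=jig();piv=o+R@[30,60]
for q in(.22,.28,.34,.40,.46,.52,.58,.62,.65,.68,.7,.72):
    p,ex,ey,a=tabpose(q,piv);print(q);plan([*(p+16*ey),64,a+90])
```

```text
cmd [547.43 236.26  64.09] 64.36
cmd [530.42 203.6   64.09] 73.54
0.22
plan [-0.0162 -0.002   0.0002] [-0.      0.     -0.0095]
0.28
plan [-0.0321 -0.003   0.0002] [-0.     0.    -0.019]
0.34
plan [-0.048  -0.003   0.0002] [-0.      0.     -0.0286]
0.4
plan [-0.0639 -0.0021  0.0002] [ 0.      0.     -0.0381]
0.46
plan [-0.0797 -0.0002  0.0002] [-0.      0.     -0.0477]
0.52
plan [-0.0954  0.0026  0.0002] [ 0.      0.     -0.0572]
0.58
plan [-0.1109  0.0064  0.0002] [-0.      0.     -0.0668]
0.62
plan [-0.1211  0.0094  0.0002] [-0.      0.     -0.0731]
0.65
plan [-0.1286  0.0119  0.0002] [-0.      0.     -0.0779]
0.68
plan [-0.1361  0.0147  0.0002] [ 0.      0.     -0.0827]
0.7
plan [-0.141   0.0166  0.0002] [ 0.      0.     -0.0859]
0.72
plan [-0.1459  0.0187  0.0002] [-0.      0.     -0.0891]
```

Call:
{"name": "carry_out", "arguments": {
  "increments": [-0.016, -0.002, 0, 0, 0, -0.0095, -1, -0.032, -0.003, 0, 0, 0, -0.019, -1, -0.048, -0.003, 0, 0, 0, -0.0286, -1, -0.064, -0.002, 0, 0, 0, -0.038, -1, -0.08, 0, 0, 0, 0, -0.0477, -1, -0.0955, 0.0026, 0, 0, 0, -0.057, -1, -0.111, 0.0064, 0, 0, 0, -0.0668, -1, -0.121, 0.0094, 0, 0, 0, -0.073, -1, -0.1285, 0.012, 0, 0, 0, -0.078, -1, -0.1285, 0.012, 0, 0, 0, -0.078, -1]
}}

```text
time: 17.95
tool_pos: [520.0, 153.8, 64.2]
tcp_rot: [-180.0, -0.1, 101.6]
ft_force: [-1.4, 6.8, 0.4]
finger_gap: 0.3
grip_force: 3.5
```

Run:
```python
from h import *
done([-.1285,.012,0],-.078)
R,o=jig();piv=o+R@[30,60]
for q in(.68,.7,.72,.74):
    p,ex,ey,a=tabpose(q,piv);print(q);plan([*(p+16*ey),64,a+90])
```

```text
cmd [520.46 152.95  64.09] 101.62
0.68
plan [-0.008  -0.0012  0.0002] [ 0.      0.     -0.0047]
0.7
plan [-0.0132 -0.0018  0.0002] [ 0.      0.     -0.0079]
0.72
plan [-0.0185 -0.0023  0.0002] [ 0.      0.     -0.0111]
0.74
plan [-0.0238 -0.0027  0.0002] [ 0.      0.     -0.0142]
```

Call:
{"name": "carry_out", "arguments": {
  "increments": [-0.003, -0.0005, 0, 0, 0, -0.002, -1, -0.006, -0.001, 0, 0, 0, -0.004, -1, -0.009, -0.0013, 0, 0, 0, -0.006, -1, -0.012, -0.0016, 0, 0, 0, -0.0079, -1, -0.0145, -0.0019, 0, 0, 0, -0.009, -1, -0.0165, -0.0021, 0, 0, 0, -0.01, -1, -0.0165, -0.0021, 0, 0, 0, -0.01, -1, -0.0165, -0.0021, 0, 0, 0, -0.01, -1, -0.0165, -0.0021, 0, 0, 0, -0.01, -1, -0.0165, -0.0021, 0, 0, 0, -0.01, -1]
}}

```text
time: 19.2
tool_pos: [520.5, 147.5, 64.2]
tcp_rot: [-180.0, -0.1, 105.2]
ft_force: [-2.2, 6.9, 1.6]
finger_gap: -0.1
grip_force: 3.7
```

Call:
{"name": "carry_out", "arguments": {
  "increments": [-0.0012, -0.0002, 0, 0, 0, -0.0008, -1, -0.0024, -0.0003, 0, 0, 0, -0.0015, -1, -0.0036, -0.0004, 0, 0, 0, -0.002, -1, -0.005, -0.0005, 0, 0, 0, -0.003, -1, -0.005, -0.0005, 0, 0, 0, -0.003, -1, -0.005, -0.0005, 0, 0, 0, -0.003, -1, -0.005, -0.0005, 0, 0, 0, -0.003, -1, -0.005, -0.0005, 0, 0, 0, -0.003, -1, -0.005, -0.0005, 0, 0, 0, -0.003, -1, -0.005, -0.0005, 0, 0, 0, -0.003, -1]
}}

```text
time: 20.45
tool_pos: [520.6, 145.5, 64.2]
tcp_rot: [-180.0, -0.1, 106.3]
ft_force: [-2.7, 7.7, -0.0]
finger_gap: 0.1
grip_force: 3.8
```

Call:
{"name": "carry_out", "arguments": {
  "increments": [-0.0012, -0.0002, 0, 0, 0, 0, -1, -0.0024, -0.0003, 0, 0, 0, 0, -1, -0.0036, -0.0004, 0, 0, 0, 0, -1, -0.005, -0.0005, 0, 0, 0, 0, -1, -0.005, -0.0005, 0, 0, 0, 0, -1, -0.005, -0.0005, 0, 0, 0, 0, -1, -0.005, -0.0005, 0, 0, 0, 0, -1, -0.005, -0.0005, 0, 0, 0, 0, -1, -0.005, -0.0005, 0, 0, 0, 0, -1, -0.005, -0.0005, 0, 0, 0, 0, -1]
}}

```text
time: 21.7
tool_pos: [520.9, 144.8, 64.2]
tcp_rot: [-180.0, -0.2, 106.3]
ft_force: [-3.5, 12.8, 1.2]
finger_gap: -0.1
grip_force: 6.7
```

The force jumped to 13 N and the tool stopped advancing, so the arm is against its stop. I hand in.

```bash
python3 -c "
from bench import order
print(order.hand_in())"
```

```text
the job is handed in; nothing more can be done
None
```

The idler block sits released in the pocket, the tensioner arm is held against its stop with about 13 N, and the job is handed in at about 22 s, though the hand-in returned no verdict.

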